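# Reject a token and bring the dropper bottle round

## Task

The copper token on the pad has failed its acid test: drop it into the wire scrap basket. Then take the bottle carousel by the flat grip on its centre post and turn it, all five bottles staying upright in their wells, until the dropper bottle stands squarely at the front of the stand, right behind the touchstone. Finish still gripping it there, holding the carousel motionless so that I can draw acid for the next test, and leave everything else on the counter where it is.

Things in the scene. Friction and masses are not known exactly. Their poses are not given: they have to be found in the camera images.
- token: copper token: one thick flat disc, 40 mm across and 6 mm thick, 66 g, lying flat on the pad, loose. Origin at the centre of its underside, z up.
- pad: thin dark appraisal pad, 140 (x) x 120 (y) x 4 mm, fixed. Origin at the centre of its underside, on the counter; top 4 mm above it. The token lies on it within 15 mm of its centre.
- basket: open scrap basket of dark welded wire, 150 (x) x 130 (y) mm outside, 60 mm high, walls and floor 4 mm, fixed; three small slugs lie in its corners. Origin at the centre of its underside, on the counter. Pad and basket trade places from one start to the next.
- test_stand: fixed foot of the carousel: dark disc, radius 104 mm, 14 mm high, with a front ledge carrying a black touchstone slab (46 x 76 mm, top 18 mm up, its middle 142 mm from the origin). Origin on the counter, on the carousel's axis. Its own -x axis is the front: through the middle of the touchstone, within 0.35 rad of straight towards the robot.
- carousel (a joint): angle of the carousel (rad), anticlockwise from above, 0 at the start however it stands, turns endlessly both ways. Light bearing (0.025 N m friction): stays where left, easily nudged. Its tray has five wells 72 degrees apart, 68 mm from the axis, floor 24 mm above the counter, collars 18 mm high, bottles having 2 mm of play each side.
- carousel_handle: black flat grip on the carousel's centre post, turning with it: 44 mm wide (own x), 12 mm thick (own y), 42 mm high. Origin at its middle, on the axis, 155 mm above the counter. Grip it across the thickness from above; half a turn looks the same. Open fingers at this height clear all the bottles and can be swung round the grip.
- dropper_bottle: the wanted bottle: amber glass 30 mm in diameter, the only one with a rubber dropper bulb, 92 mm high in all (top 116 mm above the counter), taller than the others. Loose in one of the five wells, never at first the one nearest the front. Origin at the centre of its underside, z up; about 70 g.
- bottle_a: plain bottle, amber glass 30 mm in diameter with a flat black screw cap, 67 mm high, loose in another well of the carousel. Origin at the centre of its underside, z up; 65 g.
- bottle_b: plain bottle, amber glass 30 mm in diameter with a flat black screw cap, 67 mm high, loose in another well of the carousel. Origin at the centre of its underside, z up; 65 g.
- bottle_c: plain bottle, amber glass 30 mm in diameter with a flat black screw cap, 67 mm high, loose in another well of the carousel. Origin at the centre of its underside, z up; 65 g.
- bottle_d: plain bottle, amber glass 30 mm in diameter with a flat black screw cap, 67 mm high, loose in another well of the carousel. Origin at the centre of its underside, z up; 65 g.
- coin_stack: stack of steel coins stuck together, 25 mm in diameter, 29 mm high, origin at the centre of its underside; bystander.
- medal: silver medal lying flat, 44 mm in diameter, 5 mm thick, with a round bail on its rim (own +x); origin at the centre of its underside; bystander.
- owl: bronze paperweight shaped like an owl, 52 mm wide, 85 mm high, origin at the centre of its underside; bystander.
- loupe: folding red plastic loupe lying flat, 57 x 29 x 18 mm, origin near the middle of its underside; bystander.
- pocket_scale: flat black pocket scale, 85 x 125 x 21 mm, origin at the centre of its underside; bystander.
- caliper: caliper lying flat, 215 mm long (own x), origin near its slider on the counter; bystander.
Things that resemble listed ones, but are neither listed nor needed, are in the scene too. Several things look just like the token: the one meant starts farthest from the robot's base.

How it is judged:
By the outcome, as a careful person would: the job done as asked, in the order asked, and still so for the second after the job is handed in, while the arm keeps its last pose, push and grip.
It also fails if it takes over 64 s, if anything falls off the work surface, if the arm or the gripper's body presses on something with over 40 N, if the wrist force passes 120 N, or if a joint passes its speed limit or range.

## Robot

A 6-joint arm with a two-finger parallel gripper is mounted at the origin on the work surface. World frame = base frame: x ahead of the robot, y to its left, z up, the work surface at z = 0. Lengths are in m, angles in rad, forces in N, time in s.
With the tool pointing down it reaches from about 0.425 to 0.95 m from the base axis. Payload 3.5 kg.
Tool frame: the origin (TCP) lies midway between the tips of the shut fingers; the grasp point (between the pads) lies 19 mm behind it (ctrl.hold_point_z is the distance from the TCP to the grasp point, in m); z points along the fingers, y is the line along which they close (so a half turn about z gives the same grasp; the last joint's range is limited). The gripper opens to 85 mm and grips with 20 to 120 N. Pads are 22 mm wide; open, the fingers measure 114 mm over their backs; the gripper's body (76 mm by 85 mm) begins 54 mm behind the grasp point. The pads swing forward as they close: fully open they stand 13 mm farther back than shut.
Start: joints at [1.188, 0.286, 1.577, -0, 1.279, -0.15], TCP at [0.156, 0.657, 0.231] pointing down, gripper open.
Joint ranges: [-2.77, 2.77], [-0.9, 2.22], [0.21, 2.48], [-1.53, 4.67], [0.24, 2.81], [-2.84, 2.84]. Speed limits (rad/s): [2.79, 2.79, 3.14, 3.14, 3.14, 3.14].

## Interface

Orientations are given as a unit quaternion [x, y, z, w].
In Python, from plant import readout, cams, sign_off, ctrl gives the robot as it stands. The module is installed in compiled form; this text tells all that it offers.
- The arm moves only by the tool step_arm, never from a script. Its argument "increments" is a list of rows, each a list of 2 entries, a list of its own where there are three numbers: the shift along the world's x, y, z in mm, then the turn, a rotation vector about the world's x, y, z in rad. In form: [[[x, y, z], [rx, ry, rz]], ...]. A call has 1 to 8 rows; each row shifts and turns the commanded pose from where the row before left it; what a row does not reach is not made up. A row lasts 1/12 s, in which the tool goes at most 41.7 mm and 7.16 degrees, less where a joint would pass 70% of its speed; a pose out of reach is approached as far as the arm can. A call is refused whole if a number of a shift passes 41.7 or a number of a turn 0.125, either way. A call with a gripper value outside its range is refused whole. "fingers" is the opening, from -1 (shut) to 1 (fully open), set as the call begins (left out, the last holds). The fingers move at their own pace and stop on an object; "grip_force" is the grip in N (left out, the last holds). Time passes only in rows, so rows that do not move let the fingers close. It gives the time, the measured TCP pose, the force, the opening and the grip force at its end, in the units of the state.
- readout.get_state(): the state, without advancing time (a new reading comes with each control period).
- cams.read_camera(name): name is "scene" or "top" or "wrist"; returns the picture (384x512x3 uint8, red, green, blue); there is no depth.
- cams.get_calibration(name): a dict with "fx", "fy", "cx", "cy" (pixels), "eye" and "rotation" of the camera in the world; the wrist camera has in their place "T_tool_cam" (4x4, takes a point from camera to tool coordinates, whose origin is the TCP and whose axes are the flange's). Camera axes: x right, y up, looking along -z (the intrinsics and any distortion apply to the point x, -y, -z); pixel columns grow to the right and rows downward; lengths in m; the calibration is good to about 2 mm. A picture is of the moment at which its call begins: read the wrist's pose just before it. get_calibration takes no time and is no camera call.
- sign_off(): hands the job in; it is judged then, once.
The state is a dict: "time": time; "qpos": joint angles; "dq": joint speeds; "joint_efforts": joint torques, N m; "eef_pos": TCP position; "tcp_rot": TCP orientation; "contact_force": force on the tool from outside, world axes, zero at the start; "wrist_torque": the same for the moment, N m; "opening": opening from 0.0 (shut) to 1.0 (fully open); "finger_force": force on a finger pad.
Only numpy, scipy, OpenCV 4.12 (cv2) and the standard library are available. Lean on these libraries where they do the work, as an engineer would, in place of code of your own. Each camera call takes 0.05 s, during which the arm holds its last target. There are 200 camera calls.

## Working session

There is one attempt and no reset: what is moved stays moved. The work goes in short steps, Python scripts to look and compute and a tool call to move; the robot and the scene stay as the last step left them, time stands still between calls to the robot, and variables do not carry over. Pictures are saved under pics/ and viewed, at most 12 in all, crops included, and the job is handed in when it is done.

Besides the shell and the picture viewer there is one more tool, called after "Call:" as name([rows], argument=value, ...), one row to a line, values as JSON. step_arm: Moves the arm, as the interface text tells. Its arguments: {"type":"object","properties":{"increments":{"type":"array","items":{"type":"array"}},"fingers":{"type":"number"},"grip_force":{"type":"number"}},"required":["increments"]}

```bash
mkdir -p pics
cat > h.py <<'E'
import numpy as np, cv2
from plant import readout, cams, ctrl
from scipy.spatial.transform import Rotation as R
def cal(name):
    c=cams.get_calibration(name)
    if 'eye' in c: return c,np.array(c['eye']),np.array(c['rotation'])
    s=readout.get_state();T=np.eye(4);T[:3,:3]=R.from_quat(s['tcp_rot']).as_matrix();T[:3,3]=s['eef_pos']
    T=T@np.array(c['T_tool_cam']);return c,T[:3,3],T[:3,:3]
def ray(C,u,v,z):
    c,e,r=C;K=np.array([[c['fx'],0,c['cx']],[0,c['fy'],c['cy']],[0,0,1]])
    d=c.get('distortion',c.get('dist'))
    p=cv2.undistortPoints(np.array([[[u,v]]],float),K,None if d is None else np.array(d,float))[0,0]
    w=r@np.array([p[0],-p[1],-1]);return e+w*(z-e[2])/w[2]
def proj(C,P):
    c,e,r=C;K=np.array([[c['fx'],0,c['cx']],[0,c['fy'],c['cy']],[0,0,1]])
    q=(np.atleast_2d(P)-e)@r;q=q*[1,-1,-1]
    d=c.get('distortion',c.get('dist'))
    return cv2.projectPoints(q,np.zeros(3),np.zeros(3),K,None if d is None else np.array(d,float))[0][:,0]
def snap(name,f=None):
    C=cal(name);im=cams.read_camera(name)[:,:,::-1].copy()
    if f: cv2.imwrite('pics/'+f,im)
    return C,im
E
python3 - <<'E'
from h import *
for n in('top','scene'):
    C,im=snap(n,n+'0.png');print(n,C)
print(cams.get_calibration('wrist'));print(readout.get_state(),ctrl.hold_point_z)
E
```

```text
top ({'fx': 359.3391954992114, 'fy': 359.3391954992114, 'cx': 259.0321172667952, 'cy': 187.75865229164174, 'eye': array([0.51628567, 0.0268772 , 1.16599819]), 'rotation': array([-0.03936047,  0.01757249,  0.70884376, -0.70404722])}, array([0.51628567, 0.0268772 , 1.16599819]), array([-0.03936047,  0.01757249,  0.70884376, -0.70404722]))
scene ({'fx': 416.875677984834, 'fy': 416.875677984834, 'cx': 268.0789915105502, 'cy': 193.1623334376609, 'eye': array([ 1.1351362 , -0.53816567,  0.95025101]), 'rotation': array([0.33912404, 0.1359232 , 0.32206214, 0.87338179])}, array([ 1.1351362 , -0.53816567,  0.95025101]), array([0.33912404, 0.1359232 , 0.32206214, 0.87338179]))
{'fx': 289.74276594750626, 'fy': 289.74276594750626, 'cx': 251.99336098764547, 'cy': 190.72275636673893, 'T_tool_cam': array([[-5.85851605e-04,  9.48056419e-01,  3.18101687e-01,
         8.10340093e-02],
       [ 9.99998970e-01,  9.72262057e-04, -1.05597768e-03,
        -6.88137505e-04],
       [-1.31040462e-03,  3.18100741e-01, -9.48056012e-01,
        -1.43993555e-01],
       [ 0.00000000e+00,  0.00000000e+00,  0.00000000e+00,
         1.00000000e+00]])}
{'time': 0.1, 'qpos': array([ 1.18802871e+00,  2.87107967e-01,  1.57803347e+00, -6.23783785e-06,
        1.27863081e+00, -1.49953028e-01]), 'dq': array([-4.76249051e-05, -5.17596921e-04, -4.97960640e-03, -4.15257035e-04,
        2.29282307e-03,  4.06112596e-04]), 'joint_efforts': array([ 4.71110652e-04, -4.07299483e+01, -2.93697542e+01, -1.13403255e-04,
        3.38366168e-03,  9.08207056e-07]), 'eef_pos': array([0.15544831, 0.65623774, 0.23006336]), 'tcp_rot': array([ 1.16143607e-01,  9.93231833e-01, -1.05214991e-03, -2.83977465e-04]), 'contact_force': array([ 0.86638175, -0.39789683,  0.30662638]), 'wrist_torque': array([ 0.00665115, -0.03533488, -0.00795478]), 'finger_force': 0.0, 'opening': 1.0008682552174408} 0.0187
```

View pics/top0.png

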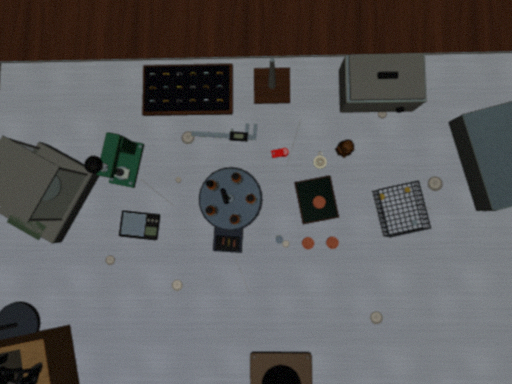

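View pics/scene0.png

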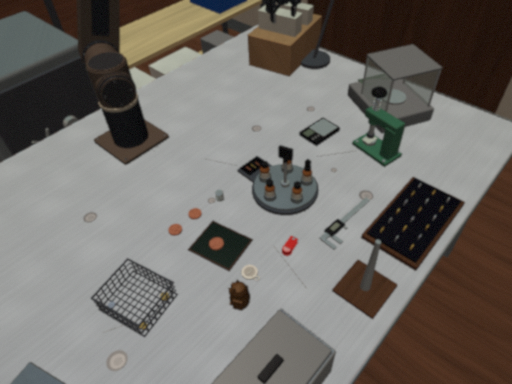

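The top picture shows the carousel at (231,198), with the touchstone in front at (228,240). The pad is at (317,200) with a copper disc at (319,202), and the basket is at (402,208). Token candidates are the discs at (319,202), (307,243) and (332,242). The one on the pad is the farthest from the base, so I choose that one. I'll check it in a close crop.

```bash
sed -i "s/np.array(c\['rotation'\])/R.from_quat(c['rotation']).as_matrix()/" h.py
python3 - <<'E'
from h import *
C=cal('top');im=cv2.imread('pics/top0.png')
cv2.imwrite('pics/crop1.png',cv2.resize(im[150:265,185:345],None,fx=5,fy=5,interpolation=cv2.INTER_CUBIC)[:600,:800])
hsv=cv2.cvtColor(im,cv2.COLOR_BGR2HSV)
m=cv2.inRange(hsv,(3,100,90),(16,220,255))
n,l,s,c=cv2.connectedComponentsWithStats(m)
for i in range(1,n):
    if s[i,4]>25: print('cop',c[i],s[i],ray(C,*c[i],.01))
for nm,box,z in(('pad',(285,165,350,230),.004),('basket',(365,170,440,245),.06),('stone',(205,228,250,260),.018),('disc',(190,160,270,232),.02)):
    x0,y0,x1,y1=box;g=cv2.cvtColor(im,cv2.COLOR_BGR2GRAY)[y0:y1,x0:x1]
    m=(g<(75 if nm!='disc' else 110)).astype(np.uint8)*255
    m=cv2.morphologyEx(m,cv2.MORPH_CLOSE,np.ones((5,5)))
    cs=cv2.findContours(m,0,2)[0];k=max(cs,key=cv2.contourArea);r=cv2.minAreaRect(k)
    P=np.array([ray(C,u+x0,v+y0,z) for u,v in cv2.boxPoints(r)])
    print(nm,P.mean(0),np.linalg.norm(P[1]-P[0]),np.linalg.norm(P[2]-P[1]),P[:,:2].tolist())
E
```

```text
cop [318.73831776 201.72897196] [313 196  12  12 107] [ 0.56332082 -0.12876091  0.01      ]
cop [307.63366337 242.7029703 ] [302 237  12  12 101] [ 0.43340811 -0.09120132  0.01      ]
cop [331.98076923 242.32692308] [327 237  11  12 104] [ 0.43433399 -0.1681209   0.01      ]
cop [ 32.20121951 353.69512195] [ 21 343  24  22 164] [0.08726876 0.78533287 0.01      ]
cop [  6.38709677 348.48387097] [  0 346  15   6  31] [0.10282004 0.8698994  0.01      ]
cop [ 44.21875 372.5    ] [ 40 361   9  23  64] [0.03009338 0.74398659 0.01      ]
pad [ 0.57157327 -0.12138037  0.004     ] 0.11976267671659009 0.1386681120561765 [[0.628541771128242, -0.050253204042444904], [0.6511624175137429, -0.16786019827078405], [0.5145931390348115, -0.19189512030037267], [0.4919957373527451, -0.07551297441434895]]
basket [ 0.53745327 -0.37098317  0.06      ] 0.14721709234589564 0.15089234857976327 [[0.5947482784839344, -0.2844707911483548], [0.6281937977658764, -0.427838393899957], [0.4800748353695168, -0.4566355090079431], [0.44679617893997486, -0.3149879840018937]]
stone [0.44577148 0.1627337  0.018     ] 0.07698169369931328 0.09336014797772406 [[0.4103849542814731, 0.21143983620831397], [0.4872351807159904, 0.20694274139295796], [0.48103028262051784, 0.11378901645376224], [0.40443551508967446, 0.11876321840618666]]
disc [0.57593336 0.15383998 0.02      ] 0.21024016280810975 0.20768219042201283 [[0.6811168428693039, 0.25904885199951483], [0.679025916929673, 0.048819087012975694], [0.4713480156045263, 0.05015382281749186], [0.47224266330340303, 0.2573381485703401]]
```

View pics/crop1.png

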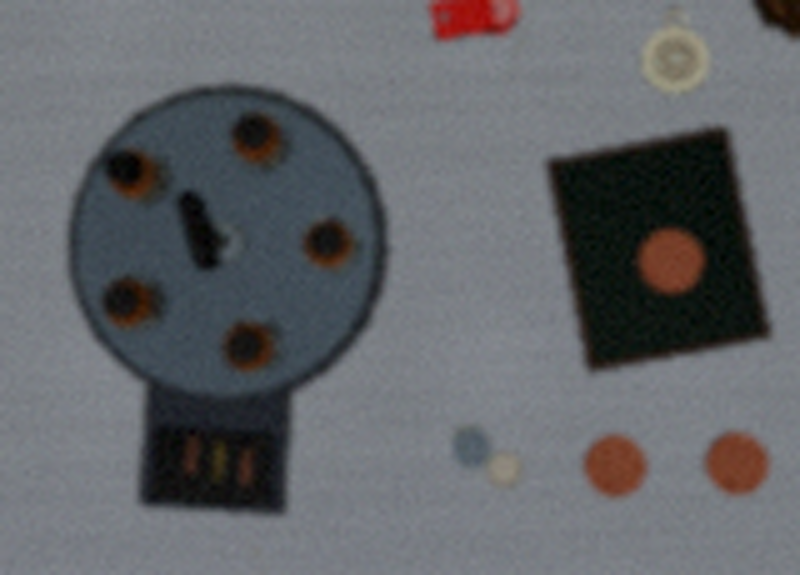

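Top crop: the token is on the pad at crop (671,261), and the two lookalikes are below it at (615,465) and (737,463). The grip is at (200,230) and the touchstone at (213,470). The bottle at (130,170) has the largest lean, so it is probably the dropper, which I'll check with the wrist camera on the way.

Call:
step_arm([
  [[19, -26, 5], [0, 0, -0.08]],
  [[19, -26, 5], [0, 0, -0.08]],
  [[19, -26, 5], [0, 0, -0.08]],
  [[19, -26, 5], [0, 0, -0.08]],
  [[19, -26, 5], [0, 0, -0.08]],
  [[19, -26, 5], [0, 0, -0.08]],
  [[19, -26, 5], [0, 0, -0.08]],
  [[19, -26, 5], [0, 0, -0.08]],
], fingers=1)

```text
time: 0.77
eef_pos: [0.3081, 0.4472, 0.271]
tcp_rot: [0.424, 0.905, -0.0, -0.0]
contact_force: [0.3, 0.6, -0.0]
opening: 0.998
finger_force: 0.0
```

Call:
step_arm([
  [[19, -26, 5], [0, 0, -0.08]],
  [[19, -26, 5], [0, 0, -0.08]],
  [[19, -26, 5], [0, 0, -0.08]],
  [[19, -26, 5], [0, 0, -0.08]],
  [[19, -26, 5], [0, 0, -0.08]],
  [[19, -26, 5], [0, 0, -0.08]],
  [[19, -26, 5], [0, 0, -0.08]],
  [[19, -26, 5], [0, 0, -0.08]],
])

```text
time: 1.43
eef_pos: [0.4601, 0.2393, 0.3111]
tcp_rot: [0.688, 0.726, -0.0, -0.0]
contact_force: [-0.7, -0.2, -0.1]
opening: 1.001
finger_force: 0.0
```

Call:
step_arm([
  [[15, -20, 0], [0, 0, 0]],
  [[15, -20, 0], [0, 0, 0]],
  [[15, -20, 0], [0, 0, 0]],
  [[0, 0, 0], [0, 0, 0]],
  [[0, 0, 0], [0, 0, 0]],
])

```text
time: 1.85
eef_pos: [0.5049, 0.1799, 0.3106]
tcp_rot: [0.687, 0.726, -0.001, -0.001]
contact_force: [-0.1, 0.2, -0.5]
opening: 1.001
finger_force: 0.0
```

Run:
```python
from h import *
s=readout.get_state();print(s['time'],s['eef_pos'],s['qpos'],s['tcp_rot'])
C,im=snap('wrist','w1.png')
print(proj(C,[[.576,.154,.155],[.576,.154,.024],[.563,-.129,.01],[.446,.163,.018]]))
```

```text
1.85 [0.50487439 0.17986984 0.31059209] [ 1.52685627e-01 -7.44372465e-02  1.82419693e+00  3.64240157e-04
  1.39338325e+00  9.70594077e-02] [ 6.87192232e-01  7.26475192e-01 -5.02138458e-04 -6.17111694e-04]
[[314.81818005 199.8972293 ]
 [297.3009944  170.22516075]
 [273.65707015 313.60816521]
 [212.87187105 159.00927475]]
```

View pics/w1.png

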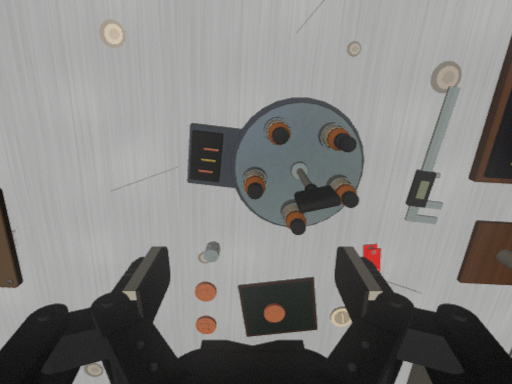

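The wrist view shows the five bottles: (279,131), (338,138), (345,191), (295,217) and (254,182). The grip is at (318,198), the stone at (208,155), and the token on the pad at (274,313). I'll identify the dropper by testing which cap height gives a 68 mm radius, with an enlarged crop as a second check.

Run:
```python
from h import *
C=cal('wrist');im=cv2.imread('pics/w1.png')
g=cv2.cvtColor(im,cv2.COLOR_BGR2GRAY)
cv2.imwrite('pics/crop2.png',np.hstack([cv2.resize(im[90:240,180:380],(800,600),interpolation=cv2.INTER_CUBIC)[:,:500] if 0 else cv2.resize(im[90:240,220:370],(400,400),interpolation=3),cv2.resize(cv2.imread('pics/scene0.png')[135:225,240:330],(400,400),interpolation=3)]))
# stand disc: contour rim
m=(g[60:245,180:400]<45).astype(np.uint8)*255
n,l,s,c=cv2.connectedComponentsWithStats(m)
ax=np.array([.576,.154])
for i in range(1,n):
    if s[i,4]<40: continue
    u=c[i]+[180,60]
    for z in(.091,.116,.176):
        p=ray(C,*u,z)[:2]-ax;print(u.round(1),s[i,2:],z,np.hypot(*p).round(4),np.arctan2(p[1],p[0]).round(3),end=' | ')
    print()
hsv=cv2.cvtColor(im,cv2.COLOR_BGR2HSV);m=cv2.inRange(hsv,(3,100,60),(16,255,255))
n,l,s,c=cv2.connectedComponentsWithStats(m)
for i in range(1,n):
    if s[i,4]>120: print('cop',c[i].round(1),s[i,4],ray(C,*c[i],.01))
# disc outline
m=(g<110).astype(np.uint8)*255;m=cv2.morphologyEx(m[80:240,150:375],cv2.MORPH_CLOSE,np.ones((5,5)))
k=max(cv2.findContours(m,0,1)[0],key=cv2.contourArea)[:,0]+[150,80]
P=np.array([ray(C,*q,.014)[:2] for q in k]);r=np.hypot(*(P-ax).T);Q=P[(r<.112)&(r>.09)]
A=np.c_[2*Q,np.ones(len(Q))];x=np.linalg.lstsq(A,(Q**2).sum(1),rcond=None)[0];print('disc',x[:2],np.sqrt(x[2]+x[0]**2+x[1]**2))
```

```text
[208.  157.1] [ 32  51 941] 0.091 0.1305 2.925 | [208.  157.1] [ 32  51 941] 0.116 0.1284 2.877 | [208.  157.1] [ 32  51 941] 0.176 0.1244 2.757 | 
[282.9 138.9] [13 12 57] 0.091 0.0661 2.116 | [282.9 138.9] [13 12 57] 0.116 0.0706 2.125 | [282.9 138.9] [13 12 57] 0.176 0.0813 2.141 | 
[340.4 142.6] [ 15  18 104] 0.091 0.0678 0.974 | [340.4 142.6] [ 15  18 104] 0.116 0.0668 1.101 | [340.4 142.6] [ 15  18 104] 0.176 0.069 1.403 | 
[256.7 189.2] [14 16 82] 0.091 0.0638 -2.964 | [256.7 189.2] [14 16 82] 0.116 0.0637 -3.092 | [256.7 189.2] [14 16 82] 0.176 0.0678 2.897 | 
[315.5 196.6] [ 45  28 712] 0.091 0.0234 -0.822 | [315.5 196.6] [ 45  28 712] 0.116 0.0129 -0.727 | [315.5 196.6] [ 45  28 712] 0.176 0.0131 1.995 | 
cop [495.6 131.2] 906 [0.87120499 0.22888485 0.01      ]
cop [276.5 130.3] 165 [0.54001475 0.21153551 0.01      ]
cop [334.4 136.7] 191 [0.62893257 0.20694156 0.01      ]
cop [254.1 182.1] 164 [0.51108702 0.12800865 0.01      ]
cop [344.1 189.5] 145 [0.65697176 0.12372768 0.01      ]
cop [293.9 217.3] 176 [0.58104363 0.07049401 0.01      ]
cop [  2.4 242.5] 142 [ 0.08457964 -0.00492683  0.01      ]
cop [488.3 255.1] 2379 [0.92717205 0.01841176 0.01      ]
cop [205.1 291.4] 308 [ 0.43368332 -0.08564903  0.01      ]
cop [273.9 312.7] 344 [ 0.56336025 -0.12594759  0.01      ]
cop [205.5 324.8] 276 [ 0.4349659  -0.16198025  0.01      ]
disc [0.57577414 0.15749659] 0.1030979699476202
```

View pics/crop2.png

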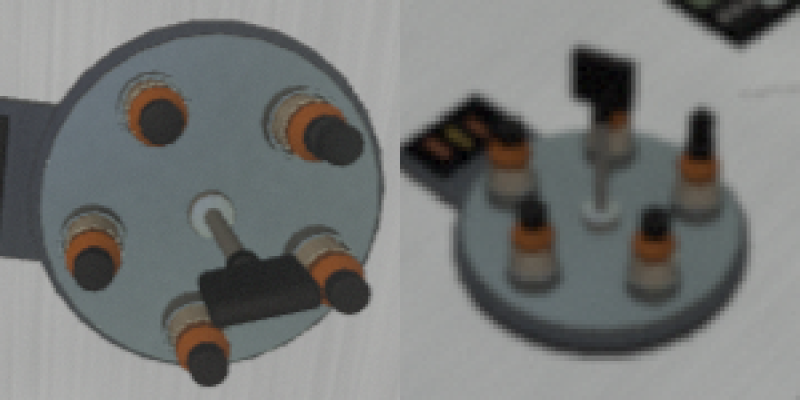

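The crops show the dropper bottle, with its long bulb, at wrist pixel (347,142), which is +x, +y of the axis. In the scene crop it is the tall one at (700,150). The token is at about (0.563,-0.127), and both views agree, so I'm going there now.

Call:
step_arm([
  [[7, -37, -10], [0, 0, 0]],
  [[7, -37, -10], [0, 0, 0]],
  [[7, -37, -10], [0, 0, 0]],
  [[7, -37, -10], [0, 0, 0]],
  [[7, -37, -10], [0, 0, 0]],
  [[7, -37, -10], [0, 0, 0]],
  [[7, -37, -10], [0, 0, 0]],
  [[7, -37, -10], [0, 0, 0]],
])

```text
time: 2.57
eef_pos: [0.5606, -0.1154, 0.2309]
tcp_rot: [0.686, 0.728, 0.0, -0.0]
contact_force: [0.3, -0.4, -0.2]
opening: 0.998
finger_force: 0.0
```

Call:
step_arm([
  [[2, -11, -25], [0, 0, 0]],
  [[0, 0, -30], [0, 0, 0]],
  [[0, 0, -30], [0, 0, 0]],
  [[0, 0, -30], [0, 0, 0]],
  [[0, 0, -30], [0, 0, 0]],
  [[0, 0, 0], [0, 0, 0]],
  [[0, 0, 0], [0, 0, 0]],
])

```text
time: 3.15
eef_pos: [0.5613, -0.1245, 0.0847]
tcp_rot: [0.686, 0.728, -0.001, -0.002]
contact_force: [0.8, 0.5, 0.3]
opening: 1.0
finger_force: 0.0
```

Run:
```python
from h import *
s=readout.get_state();print(s['time'],s['eef_pos'],s['tcp_rot'])
C,im=snap('wrist','w2.png')
hsv=cv2.cvtColor(im,cv2.COLOR_BGR2HSV);m=cv2.inRange(hsv,(3,100,60),(16,255,255))
n,l,st,c=cv2.connectedComponentsWithStats(m)
for i in range(1,n):
    if st[i,4]>400: print('cop',c[i].round(1),st[i],ray(C,*c[i],.01))
print(proj(C,[.563,-.127,.01]))
```

```text
3.15 [ 0.56131357 -0.12451082  0.0846904 ] [ 0.68580026  0.72778583 -0.00076847 -0.00228022]
cop [ 89.7 147.5] [  63  123   55   51 2156] [ 0.43594455 -0.08932972  0.01      ]
cop [254.3 204.1] [ 229  180   51   49 1949] [ 0.56363219 -0.12773429  0.01      ]
cop [101.7 236.8] [  78  216   48   43 1611] [ 0.43716941 -0.16488946  0.01      ]
cop [448.5 299.1] [ 414  282   75   39 1181] [ 0.74486111 -0.2090627   0.01      ]
[[253.55682604 203.21666727]]
```

Call:
step_arm([
  [[2, -3, -20], [0, 0, 0]],
  [[0, 0, -25], [0, 0, 0]],
  [[0, 0, -18], [0, 0, 0]],
  [[0, 0, -10], [0, 0, 0]],
  [[0, 0, -6], [0, 0, 0]],
  [[0, 0, 0], [0, 0, 0]],
  [[0, 0, 0], [0, 0, 0]],
], fingers=0.25)

```text
time: 3.78
eef_pos: [0.5659, -0.1296, 0.009]
tcp_rot: [0.686, 0.727, 0.0, 0.001]
contact_force: [-0.7, -0.5, 0.0]
opening: 0.628
finger_force: 0.0
```

Call:
step_arm([
  [[0, 0, -1.5], [0, 0, 0]],
  [[0, 0, 0], [0, 0, 0]],
  [[0, 0, 0], [0, 0, 0]],
  [[0, 0, 0], [0, 0, 0]],
])

```text
time: 4.12
eef_pos: [0.5651, -0.1294, 0.0064]
tcp_rot: [0.686, 0.727, 0.0, 0.0]
contact_force: [0.7, -0.1, 0.3]
opening: 0.627
finger_force: 0.0
```

Run:
```python
from h import *
C,im=snap('wrist','w3.png')
cv2.imwrite('pics/w3c.png',im[100:384,130:390])
```

```text
(no output)
```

View pics/w3c.png

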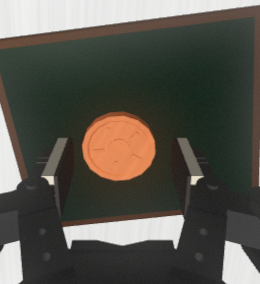

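The crop shows the token at (119,147), centred between the open pads. I'll check numerically, then close.

Run:
```python
from h import *
C=cal('wrist');im=cv2.imread('pics/w3.png')
hsv=cv2.cvtColor(im,cv2.COLOR_BGR2HSV);m=cv2.inRange(hsv,(3,90,60),(18,255,255));m[:200]=0
n,l,st,c=cv2.connectedComponentsWithStats(m);i=1+st[1:,4].argmax()
print(c[i],st[i],ray(C,*c[i],.01),C[1],readout.get_state()['eef_pos'])
print(proj(C,[[.565,-.128,.01],[.583,-.128,.01],[.565,-.128,.03]]))
```

```text
[248.4750422  246.13310827] [ 211  211   75   71 4147] [ 0.56346375 -0.12720741  0.01      ] [ 0.56068973 -0.04848815  0.15024436] [ 0.56495295 -0.12934115  0.00627731]
[[251.20602047 247.56076587]
 [284.03629175 249.2121463 ]
 [251.14981777 268.49366192]]
```

Call:
step_arm([
  [[-1, 2, -2], [0, 0, 0]],
  [[0, 0, -2], [0, 0, 0]],
  [[0, 0, 0], [0, 0, 0]],
  [[0, 0, 0], [0, 0, 0]],
])

```text
time: 4.5
eef_pos: [0.5634, -0.1271, 0.0014]
tcp_rot: [0.686, 0.727, -0.0, -0.0]
contact_force: [0.8, -0.8, 0.5]
opening: 0.629
finger_force: 0.0
```

Call:
step_arm([
  [[0, 0, 0], [0, 0, 0]],
  [[0, 0, 0], [0, 0, 0]],
  [[0, 0, 0], [0, 0, 0]],
  [[0, 0, 0], [0, 0, 0]],
  [[0, 0, 0], [0, 0, 0]],
  [[0, 0, 0], [0, 0, 0]],
], fingers=-1, grip_force=40)

```text
time: 5.0
eef_pos: [0.5646, -0.1276, 0.003]
tcp_rot: [0.686, 0.727, 0.0, 0.001]
contact_force: [-0.6, 1.6, 5.5]
opening: 0.441
finger_force: 42.8
```

Gripped. Lifting, and moving towards the basket.

Call:
step_arm([
  [[0, 0, 10], [0, 0, 0]],
  [[0, 0, 25], [0, 0, 0]],
  [[0, 0, 35], [0, 0, 0]],
  [[0, 0, 35], [0, 0, 0]],
  [[0, 0, 25], [0, 0, 0]],
  [[-2, -20, 10], [0, 0, 0]],
  [[-2, -20, 0], [0, 0, 0]],
  [[0, 0, 0], [0, 0, 0]],
])

```text
time: 5.67
eef_pos: [0.56, -0.17, 0.1436]
tcp_rot: [0.687, 0.727, -0.0, 0.002]
contact_force: [-0.1, 0.2, -0.7]
opening: 0.445
finger_force: 40.3
```

Run:
```python
from h import *
s=readout.get_state();print(s['eef_pos'],s['opening'],s['finger_force'])
C,im=snap('wrist','w4.png')
g=cv2.cvtColor(im,cv2.COLOR_BGR2GRAY)
print(proj(C,[[.54,-.381,.06],[.54,-.381,0],[.54,-.316,.06]]))
```

```text
[ 0.56003924 -0.1699506   0.14364243] 0.4452489277250816 40.284966230392456
[[221.43213729 381.53533566]
 [226.04684457 336.62046261]
 [222.86054804 333.32929229]]
```

View pics/w4.png

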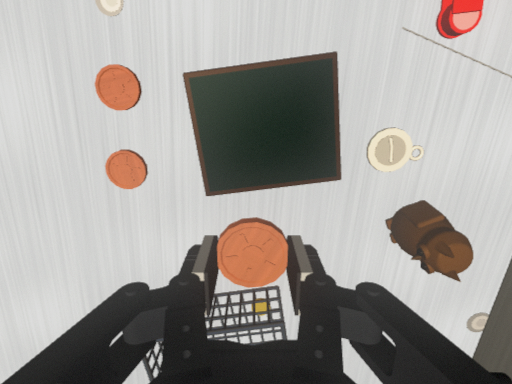

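The token is held, at (252,252), and the pad is empty. The wire basket is below. Moving over its centre at (0.542,-0.378).

Call:
step_arm([
  [[-3, -35, 0], [0, 0, 0.02]],
  [[-3, -35, 0], [0, 0, 0.02]],
  [[-3, -35, 0], [0, 0, 0.02]],
  [[-3, -35, 0], [0, 0, 0.02]],
  [[-3, -35, 0], [0, 0, 0.02]],
  [[-3, -33, 0], [0, 0, 0.03]],
  [[0, 0, -10], [0, 0, 0]],
  [[0, 0, 0], [0, 0, 0]],
])

```text
time: 6.38
eef_pos: [0.5402, -0.375, 0.1288]
tcp_rot: [0.639, 0.769, 0.0, -0.003]
contact_force: [-0.5, 0.6, -1.8]
opening: 0.442
finger_force: 40.3
```

Run:
```python
from h import *
s=readout.get_state();print(s['eef_pos'],s['opening'],s['finger_force'])
C,im=snap('top','t2.png')
a=cv2.resize(im[150:260,350:460],(440,440),interpolation=3)
C,im=snap('scene')
b=cv2.resize(im[220:350,60:200],(360,440),interpolation=3)
cv2.imwrite('pics/t2c.png',np.hstack([a,b]))
```

```text
[ 0.54016444 -0.37501262  0.12877192] 0.44230333071504707 40.28487682342529
```

View pics/t2c.png

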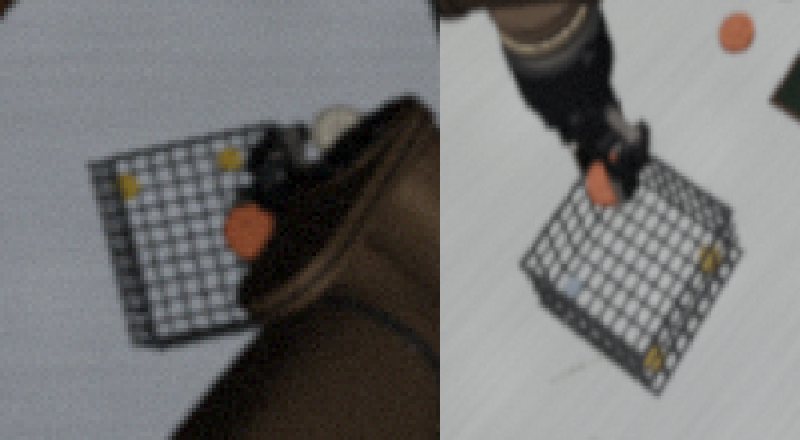

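The pictures show the token above the basket's middle. Lowering inside the rim and releasing.

Call:
step_arm([
  [[0, -2, -25], [0, 0, 0]],
  [[0, -1, -30], [0, 0, 0]],
  [[0, 0, -25], [0, 0, 0]],
  [[0, 0, -12], [0, 0, 0]],
  [[0, 0, 0], [0, 0, 0]],
  [[0, 0, 0], [0, 0, 0]],
])

```text
time: 6.98
eef_pos: [0.542, -0.377, 0.0397]
tcp_rot: [0.637, 0.771, 0.0, -0.001]
contact_force: [1.7, 0.2, -0.1]
opening: 0.442
finger_force: 40.3
```

Call:
step_arm([
  [[0, 0, 0], [0, 0, 0]],
  [[0, 0, 0], [0, 0, 0]],
  [[0, 0, 0], [0, 0, 0]],
  [[0, 0, 0], [0, 0, 0]],
  [[0, 0, 25], [0, 0, 0]],
  [[0, 0, 35], [0, 0, 0]],
  [[0, 0, 40], [0, 0, 0]],
  [[0, 0, 40], [0, 0, 0]],
], fingers=0.4)

```text
time: 7.65
eef_pos: [0.5413, -0.378, 0.1812]
tcp_rot: [0.638, 0.77, 0.0, -0.0]
contact_force: [0.8, -1.2, 0.1]
opening: 0.699
finger_force: 0.0
```

Call:
step_arm([
  [[0, 25, 30], [0, 0, -0.1]],
  [[0, 30, 25], [0, 0, -0.1]],
  [[0, 36, 10], [0, 0, -0.1]],
  [[0, 36, 0], [0, 0, -0.1]],
  [[0, 36, 0], [0, 0, -0.1]],
  [[0, 36, 0], [0, 0, -0.1]],
  [[0, 36, 0], [0, 0, -0.1]],
  [[0, 36, 0], [0, 0, -0.1]],
])

```text
time: 8.32
eef_pos: [0.5415, -0.1057, 0.2458]
tcp_rot: [0.889, 0.459, 0.001, 0.001]
contact_force: [0.4, -0.5, -0.6]
opening: 0.699
finger_force: 0.0
```

Run:
```python
from h import *
C,im=snap('top','t3.png')
hsv=cv2.cvtColor(im,cv2.COLOR_BGR2HSV);m=cv2.inRange(hsv,(3,100,90),(16,220,255))
n,l,s,c=cv2.connectedComponentsWithStats(m)
for i in range(1,n):
    if s[i,4]>40: print(c[i],s[i,2:],ray(C,*c[i],.008))
s=readout.get_state();print(s['time'],s['eef_pos'],s['qpos'])
```

```text
[398.46902655 207.2920354 ] [ 12  12 113] [ 0.54397427 -0.38122521  0.008     ]
[ 39.11538462 346.98717949] [18 19 78] [0.10729439 0.76516337 0.008     ]
[ 27.20833333 366.31944444] [14 20 72] [0.04772043 0.80100457 0.008     ]
8.3667 [ 0.54116657 -0.09984055  0.24564228] [-3.68981356e-01 -2.01423500e-04  1.87006458e+00  4.86529191e-03
  1.27244153e+00  2.47429137e-01]
```

The token lies flat in the basket at (0.544,-0.381). Next is the carousel grip.

Call:
step_arm([
  [[4, 31, 5], [0, 0, -0.083]],
  [[4, 31, 5], [0, 0, -0.083]],
  [[4, 31, 5], [0, 0, -0.083]],
  [[4, 31, 5], [0, 0, -0.083]],
  [[4, 31, 5], [0, 0, -0.083]],
  [[4, 31, 5], [0, 0, -0.083]],
  [[4, 31, 5], [0, 0, -0.083]],
  [[5, 32, 0], [0, 0, -0.083]],
], fingers=1)

```text
time: 9.03
eef_pos: [0.5753, 0.143, 0.2821]
tcp_rot: [0.989, 0.145, 0.002, 0.0]
contact_force: [0.9, -0.5, 0.1]
opening: 1.0
finger_force: 0.0
```

Call:
step_arm([
  [[0, 0, 0], [0, 0, 0]],
  [[0, 0, 0], [0, 0, 0]],
])

```text
time: 9.2
eef_pos: [0.5747, 0.1429, 0.2803]
tcp_rot: [0.989, 0.149, 0.0, 0.0]
contact_force: [-0.9, -0.7, 0.7]
opening: 1.002
finger_force: 0.0
```

Run:
```python
from h import *
s=readout.get_state();print(s['time'],s['eef_pos'],s['qpos'],s['tcp_rot'])
C,im=snap('wrist','w5.png')
g=cv2.cvtColor(im,cv2.COLOR_BGR2GRAY)
print(proj(C,[[.576,.156,.176],[.576,.156,.024],[.6,.164,.176],[.446,.163,.018]]))
```

```text
9.2 [0.57468548 0.14294474 0.28031888] [ 7.27112819e-02  7.04849147e-02  1.73394348e+00 -3.39262861e-04
  1.33646059e+00  1.34479859e+00] [9.88861405e-01 1.48838741e-01 3.38167510e-04 1.91464001e-04]
[[237.71461058 184.3994582 ]
 [242.87011202 152.15472259]
 [236.57576053 156.60826012]
 [214.78042423 229.62304764]]
```

View pics/w5.png

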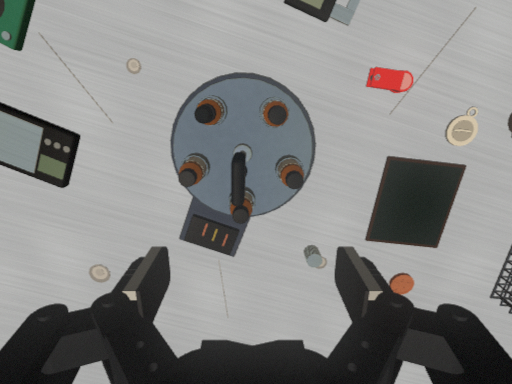

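The wrist view shows the grip as a dark bar from (240,155) to (238,208), nearly parallel to the image's vertical and so nearly aligned with the pads. The dropper is at (208,112) and the stone at (212,234). Measuring precisely.

Run:
```python
from h import *
C=cal('wrist');im=cv2.imread('pics/w5.png');g=cv2.cvtColor(im,cv2.COLOR_BGR2GRAY)
rows=[]
for v in range(160,198,3):
    c=np.where(g[v,215:262]<40)[0]+215
    if len(c): rows.append((v,c[0],c[-1]))
print(rows)
a=np.array(rows,float)
for z in(.155,.176):
    P=np.array([ray(C,(r[1]+r[2])/2,r[0],z)[:2] for r in a]);d=np.polyfit(P[:,0],P[:,1],1);print('handle z',z,'yaw',np.arctan(d[0]),'y at x=.576',np.polyval(d,.576),P[0],P[-1])
m=(g<115).astype(np.uint8)*255;m[:60]=0;m[265:]=0;m[:,:120]=0;m[:,340:]=0;m=cv2.morphologyEx(m,cv2.MORPH_CLOSE,np.ones((5,5)))
k=max(cv2.findContours(m,0,1)[0],key=cv2.contourArea)[:,0]
ax=np.array([.576,.156])
for z in(.014,.024):
    P=np.array([ray(C,*q,z)[:2] for q in k]);r=np.hypot(*(P-ax).T);Q=P[(r<.11)&(r>.093)]
    for _ in range(3):
        x=np.linalg.lstsq(np.c_[2*Q,np.ones(len(Q))],(Q**2).sum(1),rcond=None)[0];R0=np.sqrt(x[2]+x[0]**2+x[1]**2);Q=Q[abs(np.hypot(*(Q-x[:2]).T)-R0)<.002]
    print('disc',z,x[:2],R0,len(Q))
ax=np.array([.576,.156])
m=(g<45).astype(np.uint8);n,l,s,c=cv2.connectedComponentsWithStats(m)
for i in range(1,n):
    if 30<s[i,4]<2500 and 150<c[i][0]<320 and 80<c[i][1]<260:
        print(c[i].round(1),s[i,2:],[(z,)+tuple(f(ray(C,*c[i],z)[:2]-ax) for f in(lambda p:np.hypot(*p).round(4),lambda p:np.arctan2(p[1],p[0]).round(3))) for z in(.018,.091,.116)])
hsv=cv2.cvtColor(im,cv2.COLOR_BGR2HSV)
```

```text
[(160, np.int64(233), np.int64(244)), (163, np.int64(232), np.int64(244)), (166, np.int64(232), np.int64(243)), (169, np.int64(241), np.int64(245)), (172, np.int64(232), np.int64(244)), (175, np.int64(232), np.int64(243)), (178, np.int64(232), np.int64(243)), (181, np.int64(232), np.int64(243)), (184, np.int64(232), np.int64(243)), (187, np.int64(241), np.int64(243)), (190, np.int64(232), np.int64(243)), (193, np.int64(232), np.int64(242)), (196, np.int64(232), np.int64(242))]
handle z 0.155 yaw 0.2422817254058034 y at x=.576 0.15524043992140887 [0.59289065 0.15998104] [0.55776148 0.15135351]
handle z 0.176 yaw 0.2422817254058038 y at x=.576 0.15450890798428019 [0.59761251 0.16037225] [0.56522503 0.15241807]
disc 0.014 [0.57691409 0.15573393] 0.10227426295974981 349
disc 0.024 [0.57877186 0.15595665] 0.09978462737643405 349
[205.1 113.3] [ 21  19 301] [(0.018, np.float64(0.0717), np.float64(1.064)), (0.091, np.float64(0.068), np.float64(0.896)), (0.116, np.float64(0.0671), np.float64(0.835))]
[239.2 178.6] [ 17  61 488] [(0.018, np.float64(0.0408), np.float64(-2.964)), (0.091, np.float64(0.0195), np.float64(-2.92)), (0.116, np.float64(0.0122), np.float64(-2.87))]
[191.5 172.4] [13 12 42] [(0.018, np.float64(0.08), np.float64(2.267)), (0.091, np.float64(0.0591), np.float64(2.067)), (0.116, np.float64(0.0528), np.float64(1.964))]
[215.  222.3] [46 16 86] [(0.018, np.float64(0.1182), np.float64(3.067)), (0.091, np.float64(0.0833), np.float64(3.035)), (0.116, np.float64(0.0713), np.float64(3.017))]
```

Call:
step_arm([
  [[1.5, 12, -20], [0, 0, -0.05]],
  [[0, 0, -30], [0, 0, 0]],
  [[0, 0, -30], [0, 0, 0]],
  [[0, 0, -30], [0, 0, 0]],
  [[0, 0, -22], [0, 0, 0]],
  [[0, 0, -12], [0, 0, 0]],
  [[0, 0, 0], [0, 0, 0]],
  [[0, 0, 0], [0, 0, 0]],
])

```text
time: 9.92
eef_pos: [0.5765, 0.1528, 0.1361]
tcp_rot: [0.993, 0.122, -0.0, 0.0]
contact_force: [-0.6, 0.4, 0.1]
opening: 1.003
finger_force: 0.0
```

Call:
step_arm([
  [[0, 0, 0], [0, 0, 0]],
  [[0, 0, 0], [0, 0, 0]],
  [[0, 0, 0], [0, 0, 0]],
  [[0, 0, 0], [0, 0, 0]],
  [[0, 0, 0], [0, 0, 0]],
  [[0, 0, 0], [0, 0, 0]],
  [[0, 0, 0], [0, 0, 0]],
  [[0, 0, 0], [0, 0, 0]],
], fingers=-1, grip_force=35)

```text
time: 10.58
eef_pos: [0.5758, 0.1572, 0.1367]
tcp_rot: [0.993, 0.122, 0.0, -0.003]
contact_force: [-0.9, 11.0, 2.7]
opening: 0.136
finger_force: 36.2
```

Call:
step_arm([
  [[0, 0, 0], [0, 0, 0]],
  [[0, 0, 0], [0, 0, 0]],
  [[0, 0, 0], [0, 0, 0]],
  [[0, 0, 0], [0, 0, 0]],
])

```text
time: 10.92
eef_pos: [0.5758, 0.1572, 0.1366]
tcp_rot: [0.992, 0.122, 0.0, -0.003]
contact_force: [-1.8, 10.7, 2.4]
opening: 0.139
finger_force: 36.2
```

Run:
```python
from h import *
s=readout.get_state();print(s)
C,im=snap('wrist','w6.png')
```

```text
{'time': 10.9167, 'qpos': array([0.09416559, 0.21019022, 1.85061692, 0.00658842, 1.08012008,
       1.41677591]), 'dq': array([-0.00037299,  0.00038553, -0.00056033, -0.00084137, -0.00094648,
        0.00081065]), 'joint_efforts': array([-6.12204552e+00, -3.38014627e+01, -2.60592020e+01, -1.61221471e+00,
       -1.91389876e-01,  1.08112417e-03]), 'eef_pos': array([0.57580718, 0.1571862 , 0.13663965]), 'tcp_rot': array([ 9.92496916e-01,  1.22234674e-01,  4.19520758e-04, -2.89479624e-03]), 'contact_force': array([-1.76755593, 10.72506268,  2.35878912]), 'wrist_torque': array([0.99073008, 0.21446584, 0.00323674]), 'finger_force': 36.17734730243683, 'opening': 0.13850890772748134}
```

View pics/w6.png

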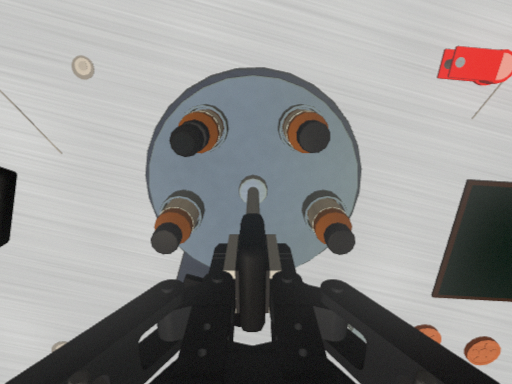

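The grip is held across its thickness. The bottles sit symmetrically about the grip, so the dropper, upper left at (195,132), is at +36° from the tool's x axis. I'll ease the side load and then turn anticlockwise.

Call:
step_arm([
  [[0, 3, 0], [0, 0, 0]],
  [[0, 0, 0], [0, 0, 0]],
  [[0, 0, 0], [0, 0, 0.03]],
  [[0, 0, 0], [0, 0, 0.06]],
  [[0, 0, 0], [0, 0, 0.08]],
  [[0, 0, 0], [0, 0, 0.08]],
  [[0, 0, 0], [0, 0, 0.08]],
  [[0, 0, 0], [0, 0, 0.08]],
])

```text
time: 11.63
eef_pos: [0.5758, 0.1572, 0.1366]
tcp_rot: [0.946, 0.323, -0.0, -0.001]
contact_force: [-4.0, 1.2, 4.7]
opening: 0.138
finger_force: 36.8
```

Call:
step_arm([
  [[0, 0, 0], [0, 0, 0.08]],
  [[0, 0, 0], [0, 0, 0.08]],
  [[0, 0, 0], [0, 0, 0.08]],
  [[0, 0, 0], [0, 0, 0.08]],
  [[0, 0, 0], [0, 0, 0.08]],
  [[0, 0, 0], [0, 0, 0.08]],
  [[0, 0, 0], [0, 0, 0.08]],
  [[0, 0, 0], [0, 0, 0.08]],
])

```text
time: 12.3
eef_pos: [0.5758, 0.1571, 0.1366]
tcp_rot: [0.797, 0.605, -0.0, -0.001]
contact_force: [-3.6, 0.4, 5.4]
opening: 0.138
finger_force: 36.8
```

Call:
step_arm([
  [[0, 0, 0], [0, 0, 0.08]],
  [[0, 0, 0], [0, 0, 0.08]],
  [[0, 0, 0], [0, 0, 0.08]],
  [[0, 0, 0], [0, 0, 0.08]],
  [[0, 0, 0], [0, 0, 0.06]],
  [[0, 0, 0], [0, 0, 0.03]],
  [[0, 0, 0], [0, 0, 0]],
  [[0, 0, 0], [0, 0, 0]],
])

```text
time: 12.97
eef_pos: [0.5758, 0.1571, 0.1366]
tcp_rot: [0.658, 0.753, -0.0, -0.001]
contact_force: [-4.0, 0.5, 4.5]
opening: 0.136
finger_force: 36.8
```

Run:
```python
from h import *
s=readout.get_state();q=s['tcp_rot'];x=R.from_quat(q).as_matrix()[:,0];print(s['time'],s['eef_pos'],'xyaw',np.arctan2(x[1],x[0]),s['contact_force'],s['qpos'])
snap('wrist','w7.png');snap('top','t7.png');snap('scene','s7.png')
# stone direction from initial top & w5-like views
for n in('top0','t7'):
    C=cal('top');im=cv2.imread(f'pics/{n}.png');g=cv2.cvtColor(im,cv2.COLOR_BGR2GRAY)[228:258,205:250]
    for th in(35,45,55,75):
        m=(g<th).astype(np.uint8);cs=cv2.findContours(m,0,1)[0]
        if not cs: continue
        k=max(cs,key=cv2.contourArea)
        P=np.array([ray(C,u+205,v+228,.018)[:2] for u,v in cv2.boxPoints(cv2.minAreaRect(k))]);c=P.mean(0);print(n,th,c,c-[.576,.156],np.pi-np.arctan2(c[1]-.156,.576-c[0]),P[1]-P[0],P[2]-P[1])
```

```text
12.9667 [0.57582332 0.15711407 0.13661512] xyaw 1.704602423192304 [-3.9732123   0.53814736  4.52981841] [ 9.60996466e-02  2.11595522e-01  1.84899009e+00  1.08051988e-03
  1.08220397e+00 -3.82147780e-02]
top0 35 [0.44517052 0.16307026] [-0.13082948  0.00707026] 3.0876033945618806 [ 0.06845943 -0.00376967] [-0.00531969 -0.08468899]
top0 45 [0.44500051 0.16167676] [-0.13099949  0.00567676] 3.0982855296466387 [-0.00040941 -0.0895022 ] [-0.07241004  0.0001247 ]
top0 55 [0.44500626 0.16327491] [-0.13099374  0.00727491] 3.086113290907195 [-0.00042407 -0.09270671] [-0.07241004  0.0001247 ]
top0 75 [0.44577148 0.1627337 ] [-0.13022852  0.0067337 ] 3.089931835966422 [ 0.07685023 -0.00449709] [-0.0062049  -0.09315372]
t7 35 [0.43565845 0.17763646] [-0.14034155  0.02163646] 2.98862694963805 [-0.00052684 -0.11517363] [-0.09118628  0.00013657]
t7 45 [0.43565313 0.17604704] [-0.14034687  0.02004704] 2.9997131662388266 [-0.00054142 -0.1183627 ] [-0.09117839  0.00015703]
t7 55 [0.43565313 0.17604704] [-0.14034687  0.02004704] 2.9997131662388266 [-0.00054142 -0.1183627 ] [-0.09117839  0.00015703]
t7 75 [0.43565313 0.17604704] [-0.14034687  0.02004704] 2.9997131662388266 [-0.00054142 -0.1183627 ] [-0.09117839  0.00015703]
```

View pics/w7.png

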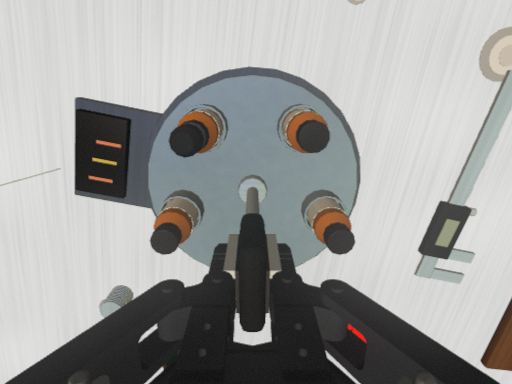

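The wrist view shows the black stone at (103,152), the dropper still upper left with its collar at (205,124), and the axis hub at (253,188). All bottles are upright. I'll work out the remaining angle from this picture.

Run:
```python
from h import *
C=cal('wrist');im=cv2.imread('pics/w7.png');g=cv2.cvtColor(im,cv2.COLOR_BGR2GRAY)
s=readout.get_state();ax=s['eef_pos'][:2];x=R.from_quat(s['tcp_rot']).as_matrix()[:,0];xy=np.arctan2(x[1],x[0])
sub=g[90:215,60:160]
for th in(30,40,50):
    m=cv2.morphologyEx((sub<th).astype(np.uint8),cv2.MORPH_CLOSE,np.ones((9,9)))
    k=max(cv2.findContours(m,0,1)[0],key=cv2.contourArea)[:,0]+[60,90]
    q=cv2.approxPolyDP(cv2.convexHull(k),6,True)[:,0]
    P=np.array([ray(C,*u,.018)[:2] for u in q]);c=P.mean(0);d=c-ax
    print(th,q.tolist(),'c',c,'r',np.hypot(*d),'ang',np.arctan2(d[1],d[0]))
    e=np.roll(P,-1,0)-P;print(np.hypot(*e.T).round(4),np.arctan2(e[:,1],e[:,0]).round(3))
# hub
print('hub',ray(C,253,187,.026),'ax',ax)
# collars: rel angle of well centres to xyaw, predicted pixels
for a in(36,-36,108,-108):
    t=xy+np.radians(a);p=[*(ax+.068*np.array([np.cos(t),np.sin(t)])),.042];print(a,proj(C,p)[0],proj(C,p[:2]+[.116])[0])
m=(g<50).astype(np.uint8);n,l,st,c=cv2.connectedComponentsWithStats(m)
for i in range(1,n):
    if 200<st[i,4]<1500:print(c[i].round(1),st[i,2:])
```

```text
30 [[77, 110], [130, 121], [125, 192], [76, 180]] c [0.43622645 0.16915975] r 0.14010368478423565 ang 3.055668425514669
[0.0461 0.0677 0.0462 0.0651] [-0.072 -1.64   3.013  1.501]
40 [[76, 110], [130, 120], [123, 197], [76, 189]] c [0.43539827 0.16572961] r 0.14067769864749563 ang 3.0804691547198075
[0.0469 0.0741 0.0445 0.074 ] [-0.05  -1.66   3.092  1.514]
50 [[77, 109], [130, 119], [123, 197], [76, 189]] c [0.43562674 0.16618994] r 0.1404785702026331 ang 3.0770990682151576
[0.046  0.075  0.0445 0.075 ] [-0.053 -1.659  3.092  1.503]
hub [0.57723656 0.15687732 0.026     ] ax [0.57581326 0.15713626]
36 [202.03521431 127.76563413] [180.63918712 142.07393492]
-36 [300.75819338 127.71227163] [321.52363585 142.00229278]
108 [179.0565331  214.42415817] [151.82811859 259.19270328]
-108 [323.96076649 214.37394523] [350.72862121 259.14371365]
[188.2 139. ] [ 39  37 954]
```

The front direction is about 3.08 rad, from the stone's centre and edges. The dropper is at 1.705+0.628 = 2.333, so 0.747 rad remains.

Call:
step_arm([
  [[0, 0, 0], [0, 0, 0.05]],
  [[0, 0, 0], [0, 0, 0.08]],
  [[0, 0, 0], [0, 0, 0.1]],
  [[0, 0, 0], [0, 0, 0.11]],
  [[0, 0, 0], [0, 0, 0.11]],
  [[0, 0, 0], [0, 0, 0.11]],
  [[0, 0, 0], [0, 0, 0.1]],
  [[0, 0, 0], [0, 0, 0.06]],
])

```text
time: 13.78
eef_pos: [0.5759, 0.1571, 0.1366]
tcp_rot: [0.349, 0.937, 0.0, -0.001]
contact_force: [-4.5, 1.0, 4.4]
opening: 0.135
finger_force: 36.8
```

Call:
step_arm([
  [[0, 0, 0], [0, 0, 0.027]],
  [[0, 0, 0], [0, 0, 0]],
  [[0, 0, 0], [0, 0, 0]],
  [[0, 0, 0], [0, 0, 0]],
  [[0, 0, 0], [0, 0, 0]],
  [[0, 0, 0], [0, 0, 0]],
])

```text
time: 14.28
eef_pos: [0.5758, 0.1571, 0.1366]
tcp_rot: [0.338, 0.941, 0.0, -0.001]
contact_force: [-3.6, 0.8, 5.4]
opening: 0.135
finger_force: 36.8
```

Run:
```python
from h import *
C,im=snap('wrist','w8.png');s=readout.get_state()
ax=s['eef_pos'][:2];x=R.from_quat(s['tcp_rot']).as_matrix()[:,0];print(s['time'],ax,'xyaw',np.arctan2(x[1],x[0]),s['contact_force'],s['finger_force'],s['dq'].round(3))
print(proj(C,[[*(ax+r*np.array([np.cos(3.08),np.sin(3.08)])),z] for r,z in((.068,.042),(.119,.018),(.165,.018))]))
g=cv2.cvtColor(im,cv2.COLOR_BGR2GRAY);sub=g[20:190,60:250]
m=cv2.morphologyEx((sub<45).astype(np.uint8),cv2.MORPH_CLOSE,np.ones((5,5)))
for k in cv2.findContours(m,0,1)[0]:
    if cv2.contourArea(k)>1500:
        q=cv2.approxPolyDP(cv2.convexHull(k),6,True)[:,0]+[60,20];P=np.array([ray(C,*u,.018)[:2] for u in q]);d=P.mean(0)-ax
        e=np.roll(P,-1,0)-P;print(q.tolist(),np.hypot(*d),np.arctan2(d[1],d[0]),np.hypot(*e.T).round(4),np.arctan2(e[:,1],e[:,0]).round(3))
C,t=snap('scene');cv2.imwrite('pics/f.png',np.hstack([cv2.resize(im[60:270,110:390],(533,400)),cv2.resize(t[130:220,225:330],(267,229))[:].copy() if 0 else cv2.resize(t[130:230,235:300],(260,400))]))
```

```text
14.3333 [0.57586734 0.15710665] xyaw 2.4516714527418966 [-3.87074287  1.96696279  5.00675794] 36.8363356590271 [-0.001 -0.    -0.    -0.    -0.    -0.001]
[[202.64586267 127.52443859]
 [168.98628156  74.62490433]
 [131.04740549  24.75826908]]
[[187, 20], [204, 48], [135, 101], [99, 56], [136, 20]] 0.14158364657068362 3.072211477499632 [0.0238 0.0746 0.0436 0.0429 0.0407] [-0.137 -1.67   3.068  1.539  0.881]
```

View pics/f.png

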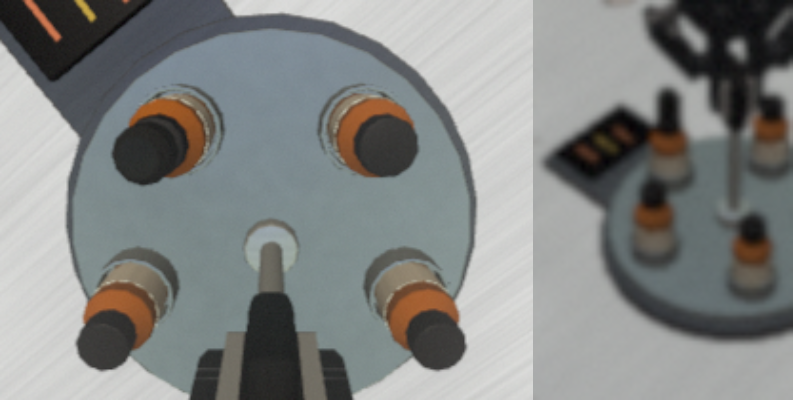

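The picture shows the dropper in the front well. The line from the hub through its collar meets the midpoint of the stone's inner edge: (169.5,74.5) measured against (169,74.6) predicted. All bottles are upright and the arm is still. Handing in.

```bash
python3 -c "
from plant import sign_off
print(sign_off())"
```

```text
the job is handed in; nothing more can be done
None
```

The copper token is in the scrap basket, and the carousel is turned and held still with the dropper bottle squarely at the front behind the touchstone, all five bottles upright; the job is handed in.

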